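# Purge a glass vial with nitrogen

### The arm

A 7-joint arm with a two-finger parallel gripper is mounted at the origin on the work surface. World frame = base frame: x ahead of the robot, y to its left, z up, the work surface at z = 0. Lengths are in m, angles in rad, forces in N, time in s.
With the tool pointing down it reaches from about 0.425 to 0.925 m from the base axis. Payload 6.8 kg.
Tool frame: the origin (TCP) lies on the centre line of the jaws, within the pads' length; the fingertips stand bot.tip_reach ahead of it and the grasp point (between the pads) lies 3 mm ahead of it (bot.tip_reach is the distance from the TCP to the fingertips, in m); z points along the fingers, y is the line along which they close (so a half turn about z gives the same grasp; the last joint's range is limited). The gripper opens to 85 mm and grips with 20 to 120 N. Pads are 22 mm wide; open, the fingers measure 114 mm over their backs; the gripper's body (76 mm by 85 mm) begins 54 mm behind the grasp point. The pads swing forward as they close: fully open they stand 13 mm farther back than shut.
Start: joints at [-1.247, 0.477, 0.022, 1.555, -0.011, 1.109, -0.083], TCP at [0.282, 0.613, 0.253] pointing down, gripper open.
Joint ranges: [-2.96, 2.96], [-0.34, 2.1], [-1.41, 1.46], [0.24, 2.44], [-1.37, 4.51], [0.17, 1.92], [-2.96, 2.96]. Speed limits (rad/s): [2.39, 2.39, 3.14, 3.14, 3.14, 3.14, 3.14].

### API

Orientations are given as a unit quaternion [w, x, y, z].
In Python, from station import bot gives the robot as it stands.
- The arm moves only by the tool jog_arm, never from a script. Its argument "deltas" is a list of rows, each a list of 7 numbers: the shift along the world's x, y, z in m, then the turn, a rotation vector about the world's x, y, z in rad, then the opening, from 0 (shut) to 1 (fully open). In form: [[x, y, z, rx, ry, rz, grip], ...]. A call has 1 to 10 rows; each row shifts and turns the commanded pose from where the row before left it; what a row does not reach is not made up. A row lasts 1/10 s, in which the tool goes at most 50 mm and 8.59 degrees, less where a joint would pass 70% of its speed; a pose out of reach is approached as far as the arm can. A call with a gripper value outside its range is refused whole. The fingers move at their own pace and stop on an object; "newtons" is the grip in N (left out, the last holds). Time passes only in rows, so rows that do not move let the fingers close. It gives the time, the measured TCP pose, the force, the opening and the grip force at its end, in the units of the state.
- bot.get_obs(): the state, without advancing time (a new reading comes with each control period).
- bot.read_camera(name): name is "scene" or "top" or "wrist"; returns a dict with "img" (480x640x3 uint8, red, green, blue), "K" (3x3 intrinsics, pixels), "eye" and "attitude" of the camera in the world. Camera axes: x right, y down, z forward; pixel columns grow to the right and rows downward; lengths in m; the calibration is good to about 2 mm. The wrist camera is an equidistant fisheye: a pixel r from the principal point sees the ray r / f radians off the axis. A picture is of the moment at which its call begins. There is no depth.
- bot.hand_in(): hands the job in; it is judged then, once.
The state is a dict: "t": time; "q": joint angles; "joint_vel": joint speeds; "joint_torque": joint torques, N m; "eef_pos": TCP position; "tool_rot": TCP orientation; "contact_force": force on the tool from outside, world axes, zero at the start; "torque": the same for the moment, N m; "gripper_width": opening from 0.0 (shut) to 1.0 (fully open); "grasp_force": force on a finger pad.
Only numpy, scipy, OpenCV 4.12 (cv2) and the standard library are available. Lean on these libraries where they do the work, as an engineer would, in place of code of your own. Each camera call takes 0.05 s, during which the arm holds its last target. There are 200 camera calls.

### The job

Gently set the empty open vial, mouth down as it stands, over the purge needle so that it sits flat on the white seat, gripping the glass lightly (it cracks at a grip of 60 N), and let go of it. Only then pull the valve's spring-return knob out until the pointer on the valve lines up with the set index, without running well past it, and finish while still holding it there so that the gas keeps flowing. Leave the capped vial, the jar, the wrench and the index setting alone.

Things in the scene. Friction and masses are not known exactly. Their poses are not given: they have to be found in the camera images.
- vial_mid (a point): The empty amber glass vial to purge: 22.5 mm diameter, 75.5 mm tall, about 20 g, standing mouth down on a grey drying mat (180 x 100 x 3 mm). This point: on its axis, half-way up; z up. A plain 22.5 mm cylinder from 18 mm above the mouth to the closed top; the neck below is 17 to 20 mm wide, 13 mm inside. A grip of 20 to 40 N is safe; the glass cracks at 60 N.
- vial_mouth (a point): The centre of the same vial's mouth, which is its underside as it stands (37.75 mm below vial_mid).
- station: The purge station, fixed: a grey base plate 10 mm thick, x = -130 to 70 mm, y = -120 to 120 mm about the origin, which is on the bench surface. Axes: z up, -x the way the valve knob pulls out (roughly towards the robot), +y from the valve to the vial seat. The valve body is at x = -10 to 70, y = -87 to -43 mm, 72 mm high; a small gauge at x = 56, y = 0 mm is 68 mm high.
- seat (a point): Centre of the flat top of the round white seat (31 mm diameter) on the station, 18 mm above the bench, 65 mm from the station's origin along its +y. A steel purge needle, 4 mm in diameter, stands upright at this point and ends 35 mm above it; the vial's open mouth goes down over it. Axes as the station's.
- neck (a point): Middle of the neck of the mushroom pull knob, on the axis of its level stem (along station x), 50 mm above the bench, 40 mm above the plate; moves with the knob; axes as the station's. The neck is 18 mm in diameter, 30 mm long; at its -x end is the 36 mm head, 16 mm long; at +x a 10 mm stem and, 20 mm past the neck when shut, the brass nut. Pinch the neck from above, closing along y.
- pull (a joint): How far the pull knob is drawn out, m: 0 shut, 0.050 at the hard stop. A spring always draws it back: about 4 N at 0 rising by 2 N per 10 mm (about 10 N at 30 mm).
- pointer (a point): Near the top of the dark steel pointer tab (3 mm thick, 14 mm wide across the slot), which stands up from the slot in the top of the valve body and moves with the knob (80 mm above the bench; its top 82 mm).
- set_mark (a point): Where the pointer must stand: the point on the slot's line abreast of the small dark steel index rider (10 mm long, with a 3 mm wide nose towards the slot) that is clamped on the seat side of the top of the valve body, 81 mm high. It lies 20 to 36 mm from the shut pointer along the station's -x.
- index (a joint): Where the index rider is clamped: the pointer is in line with it when pull has this same value (m).
- capped_mid (a point): Bystander: a filled vial standing upright on the same mat with an aluminium crimp cap, 22.5 mm diameter, 77 mm tall; this point is on its axis half-way up.
- jar: Bystander: a clear jar with a white lid, 60 mm diameter, 75 mm tall; origin at the centre of its underside.
- wrench: Bystander: a steel wrench 160 mm long lying on the bench; origin at the middle of its underside.
Not all that is in view belongs to the job. Leave any purple look-alike of the part that bears vial_mid alone.

How it is judged:
By the outcome, as a careful person would: the job done as asked, in the order asked, and still so for the second after the job is handed in, while the arm keeps its last pose, push and grip.
It also fails if it takes over 48 s, if anything falls off the work surface, if the arm or the gripper's body presses on something with over 40 N, if the wrist force passes 120 N, or if a joint passes its speed limit or range.

## Working session

There is one attempt and no reset: what is moved stays moved. The work goes in short steps, Python scripts to look and compute and a tool call to move; the robot and the scene stay as the last step left them, time stands still between calls to the robot, and variables do not carry over. Pictures are saved under pics/ and viewed, at most 13 in all, crops included, and the job is handed in when it is done.

Besides the shell and the picture viewer there is one more tool, called after "Request:" in YAML: its name, and indented under it one key for each argument. jog_arm: Moves the arm, as the interface text tells. Its arguments: {"type":"object","properties":{"deltas":{"type":"array"},"newtons":{"type":"number"}},"required":["deltas"]}

```bash
mkdir -p pics; ls
cat > h.py <<'E'
import numpy as np, cv2
from scipy.spatial.transform import Rotation as R
from station import bot
def rot(q): return R.from_quat([q[1],q[2],q[3],q[0]]).as_matrix()
def ray(c,uv,fish=False):
    K=np.array(c['K']); x=(uv[0]-K[0,2])/K[0,0]; y=(uv[1]-K[1,2])/K[1,1]
    if fish:
        r=np.hypot(x,y); d=np.array([0,0,1.]) if r<1e-9 else np.array([x/r*np.sin(r),y/r*np.sin(r),np.cos(r)])
    else: d=np.array([x,y,1.])
    A=np.array(c['attitude'],float); A=rot(A) if A.size==4 else A
    return np.array(c['eye']),A@d/np.linalg.norm(d)
def onz(c,uv,z,fish=False):
    e,d=ray(c,uv,fish); return e+d*(z-e[2])/d[2]
def tri(*rs):
    M=sum(np.eye(3)-np.outer(d,d) for e,d in rs); b=sum((np.eye(3)-np.outer(d,d))@e for e,d in rs)
    return np.linalg.solve(M,b)
def snap(n,f):
    c=bot.read_camera(n); cv2.imwrite('pics/'+f,c['img'][:,:,::-1]); np.save('pics/'+f[:-4]+'.npy',c,allow_pickle=True); return c
def load(f): return np.load('pics/'+f+'.npy',allow_pickle=True).item()
E
python3 - <<'E'
from h import *
for n in ['scene','top']:
    c=snap(n,n+'0.png'); print(n,c['K'],c['eye'],c['attitude'])
print(bot.tip_reach,bot.get_obs())
E
```

```text
pics
scene [[531.79667812   0.         322.61442027]
 [  0.         531.79667812 238.1739507 ]
 [  0.           0.           1.        ]] [1.0544425  0.21964481 1.0288917 ] [-0.156194    0.53588719  0.79941059 -0.22219602]
top [[488.61791541   0.         322.86947087]
 [  0.         488.61791541 238.06945429]
 [  0.           0.           1.        ]] [0.43105607 0.02712285 1.36854025] [ 0.02478731 -0.70318802  0.71004505 -0.02735365]
0.022 {'t': 0.1, 'q': array([-1.24710279,  0.47772558,  0.0223104 ,  1.55631131, -0.01151699,
        1.10931969, -0.08305971]), 'joint_vel': array([ 5.49751620e-04, -1.61805902e-03,  1.00566982e-03, -1.46021826e-03,
        1.89928151e-03, -4.55689350e-04,  3.48694093e-05]), 'joint_torque': array([ 5.36280539e-03, -5.97759068e+01,  1.61431320e+00, -2.81957424e+01,
        1.28400995e-02,  5.02500465e-03, -1.33641373e-05]), 'eef_pos': array([0.28226889, 0.6126126 , 0.25243426]), 'tool_rot': array([-1.31629243e-04,  2.14183435e-01,  9.76793113e-01, -8.07699790e-04]), 'contact_force': array([ 0.51434992, -0.04868966,  0.40985122]), 'torque': array([ 0.04117424, -0.01842522, -0.02243857]), 'grasp_force': 0.0, 'gripper_width': 1.003427038923097}
```

View pics/scene0.png

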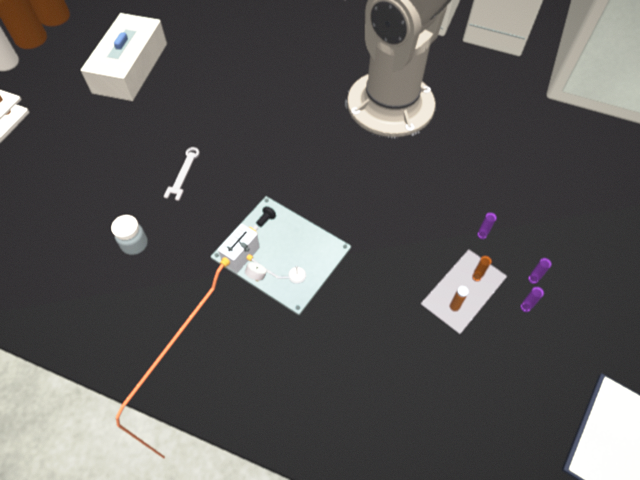

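View pics/top0.png

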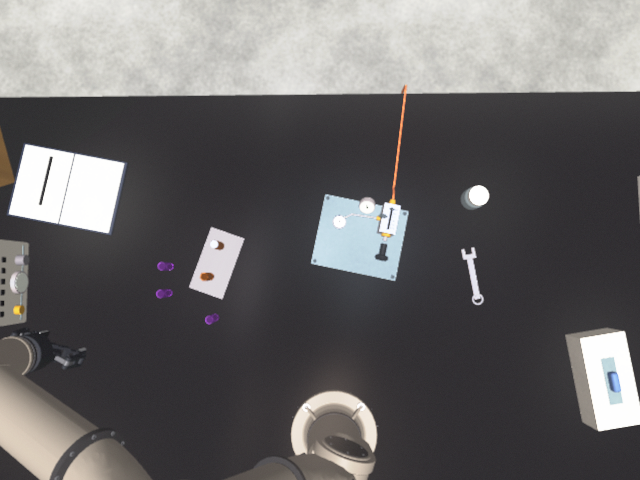

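The scene view shows the target vial at about (482,268), the capped one at (460,298) and the station at (280,253). The top view shows the vial at (206,277), the station at (360,237), the seat at (340,222) and the knob at (381,252).

Run:
```python
from h import *
t=load('top0'); s=load('scene0')
crop=lambda c,x,y,w,h,k: cv2.resize(c['img'][y:y+h,x:x+w,::-1],None,fx=k,fy=k,interpolation=cv2.INTER_CUBIC)
a=crop(t,310,190,100,90,4); b=crop(t,185,225,65,75,4); c=crop(s,210,195,140,120,3); d=crop(s,420,240,90,95,3)
W=np.zeros((600,800,3),np.uint8); W[:a.shape[0],:400]=a; W[:300,400:660]=b
c=c[:240]; 
W[360:600,:420]=c; W[310:595,430:700]=d
cv2.imwrite('pics/crops.png',W)
for n,cam,roi in [('top',t,(300,180,120,110)),('scene',s,(205,190,155,130))]:
    x,y,w,h=roi; im=cam['img'][y:y+h,x:x+w].astype(int)
    m=((im[...,2]>110)&(im.min(2)>80)).astype(np.uint8)
    m=cv2.morphologyEx(m,cv2.MORPH_OPEN,np.ones((5,5)))
    cs,_=cv2.findContours(m,0,2); k=max(cs,key=cv2.contourArea)[:,0]+[x,y]
    P=np.array([onz(cam,p,.01)[:2] for p in k]); r=cv2.minAreaRect((P*1000).astype(np.float32)); print(n,r)
for n,cam,roi in [('top',t,(190,230,50,60)),('scene',s,(420,245,90,80))]:
    x,y,w,h=roi; im=cam['img'][y:y+h,x:x+w].astype(int)
    m=((im[...,0]-im[...,2]>40)&(im[...,0]-im[...,1]>25)).astype(np.uint8)
    cs,_=cv2.findContours(m,0,2)
    for k in cs:
        if cv2.contourArea(k)>8:
            k=k[:,0]+[x,y]; print(n,cv2.minAreaRect(k.astype(np.float32)), k.min(0),k.max(0))
            for z in (.003,.0408,.0785): print('   c on',z,onz(cam,k.mean(0),z)[:2].round(4))
```

```text
top ((541.240234375, -82.42025756835938), (241.7083282470703, 216.5961151123047), 77.76799011230469)
scene ((537.37646484375, -77.54214477539062), (243.419921875, 203.51153564453125), 77.74138641357422)
top ((206.5, 276.0), (8.0, 13.0), 90.0) [200 272] [213 280]
   c on 0.003 [0.4298 0.347 ]
   c on 0.0408 [0.4299 0.3382]
   c on 0.0785 [0.4299 0.3294]
top ((220.00001525878906, 246.0), (5.366562843322754, 7.155416965484619), 26.56505012512207) [216 242] [223 248]
   c on 0.003 [0.513  0.3104]
   c on 0.0408 [0.5107 0.3025]
   c on 0.0785 [0.5084 0.2947]
scene ((456.57696533203125, 302.11541748046875), (10.046812057495117, 17.240827560424805), 29.744882583618164) [450 293] [465 310]
   c on 0.003 [0.5038 0.3157]
   c on 0.0408 [0.5241 0.3121]
   c on 0.0785 [0.5443 0.3086]
scene ((481.7952880859375, 268.3767395019531), (12.033984184265137, 27.77804946899414), 25.34617805480957) [472 255] [491 281]
   c on 0.003 [0.4062 0.343 ]
   c on 0.0408 [0.4301 0.3384]
   c on 0.0785 [0.4539 0.3339]
```

View pics/crops.png

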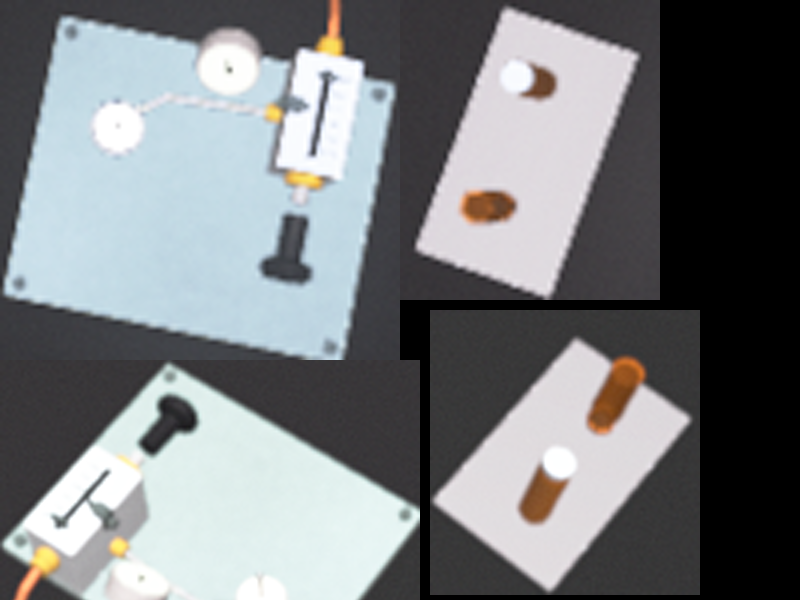

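The crops show the amber vial alone at the lower left of the mat and the seat at crop (118,128). The knob neck is at (290,240), and the index rider sits beside the slot at (292,103). I'll move above the vial and turn the jaws to station y.

Request:
jog_arm:
  deltas:
    - [0.007,-0.013,0,0,0,0.022,1]
    - [0.016,-0.03,0,0,0,0.022,1]
    - [0.016,-0.03,0,0,0,0.022,1]
    - [0.017,-0.031,-0.005,0,0,0.022,1]
    - [0.017,-0.031,-0.005,0,0,0.022,1]
    - [0.017,-0.031,-0.01,0,0,0.022,1]
    - [0.017,-0.031,-0.01,0,0,0.022,1]
    - [0.017,-0.031,-0.01,0,0,0.022,0.8]
    - [0.016,-0.03,-0.01,0,0,0.022,0.8]
    - [0.008,-0.017,-0.003,0,0,0.02,0.8]
  newtons: 28

```text
t: 1.1
eef_pos: [0.4315, 0.3342, 0.199]
tool_rot: [-0.0, 0.108, 0.994, -0.001]
contact_force: [1.0, -0.2, 1.1]
gripper_width: 0.799
grasp_force: 0.0
```

Request:
jog_arm:
  deltas:
    - [0,0,0,0,0,0,0.6]
    - [0,0,0,0,0,0,0.6]

```text
t: 1.3
eef_pos: [0.4303, 0.3384, 0.2003]
tool_rot: [-0.0, 0.107, 0.994, 0.0]
contact_force: [0.2, 0.2, -0.3]
gripper_width: 0.599
grasp_force: 0.0
```

Run:
```python
from h import *
w=snap('wrist','w1.png'); print(w['K'],w['eye'],w['attitude']); o=bot.get_obs(); print(o['eef_pos'],o['tool_rot'],o['t'])
```

```text
[[371.64829954   0.         320.7732522 ]
 [  0.         371.64829954 240.40309492]
 [  0.           0.           1.        ]] [0.35692789 0.35438558 0.31990389] [0.1138467  0.7700766  0.62096971 0.09174735]
[0.42992574 0.33932209 0.20042556] [-1.55567555e-04  1.06288364e-01  9.94335251e-01  4.10169385e-04] 1.35
```

View pics/w1.png

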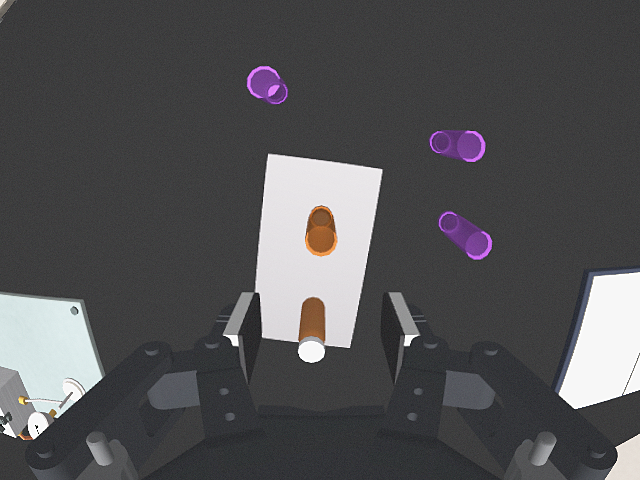

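The wrist view shows the amber vial's closed top as a disc at about (321,240), on line with the jaws. The capped vial is at (312,349).

Run:
```python
from h import *
w=load('w1'); t=load('top0'); s=load('scene0')
im=w['img'].astype(int); m=((im[...,0]-im[...,2]>60)&(im[...,0]>120)).astype(np.uint8); m[:,:290]=0;m[:,350:]=0;m[:190]=0;m[270:]=0
ys,xs=np.nonzero(m); print(xs.min(),xs.max(),ys.min(),ys.max())
r=(xs.max()-xs.min())/2; cx=(xs.max()+xs.min())/2
print('top',onz(w,(cx,ys.max()-r),.0785,1)); print('mouth',onz(w,(cx,ys.min()+9),.003,1))
yax=np.array([np.cos(np.radians(77.75)),np.sin(np.radians(77.75))]); xax=np.array([yax[1],-yax[0]])
# seat: white blob in top
for n,c,roi in [('top',t,(330,212,20,20)),('scene',s,(284,264,26,22))]:
    x,y,W,H=roi; g=c['img'][y:y+H,x:x+W].astype(int); m=(g.min(2)>(215)).astype(np.uint8)
    k,l,st,ce=cv2.connectedComponentsWithStats(m); j=1+st[1:,4].argmax(); uv=ce[j]+[x,y]; print(n,'seat',st[j],uv,onz(c,uv,.018))
for n,c,roi in [('top',t,(370,238,24,28)),('scene',s,(252,200,26,32))]:
    x,y,W,H=roi; g=c['img'][y:y+H,x:x+W].astype(int); m=(g.max(2)<75).astype(np.uint8)
    k,l,st,ce=cv2.connectedComponentsWithStats(m); j=1+st[1:,4].argmax(); ys,xs=np.nonzero(l==j)
    P=np.array([onz(c,(a+x,b+y),.05)[:2] for a,b in zip(xs,ys)]); 
    print(n,'knob',st[j],P.mean(0),'station-axis ext x',(P@xax).min(),(P@xax).max(),'y mean',(P@yax)[(P@xax)>(P@xax).max()-.025].mean())
for o in ([.5412,-.0824],[.5374,-.0775]): print('origin st coords',np.dot(o,xax),np.dot(o,yax),'seat',np.array(o)+.065*yax)
print(xax,yax)
```

```text
305 336 206 256
top [0.42824782 0.33870636 0.0785    ]
mouth [0.42779684 0.3387429  0.003     ]
top seat [  3   3  17  14 144] [339.5        221.16666667] [ 0.57747718 -0.02494949  0.018     ]
scene seat [  0   0  26  22 572] [296.5 274.5] [ 0.58174097 -0.02035537  0.018     ]
top knob [ 6  8 11 14 52] [ 0.48017762 -0.13571668] station-axis ext x 0.4875943036439373 0.5248018023308657 y mean -0.032952892009585816
scene knob [  5   8  18  18 161] [ 0.4883904  -0.13388135] station-axis ext x 0.4848485108928469 0.5336902520484447 y mean -0.02679112289497886
origin st coords 0.546360915003293 0.034306712998544014 seat [ 0.55499155 -0.01887998]
origin st coords 0.5416077662051682 0.03828887026601664 seat [ 0.55119155 -0.01397998]
[ 0.97723111 -0.21217767] [0.21217767 0.97723111]
```

Request:
jog_arm:
  deltas:
    - [-0.001,-0.001,-0.02,0,0,0,0.55]
    - [-0.001,0,-0.03,0,0,0,0.55]
    - [0,0,-0.03,0,0,0,0.5]
    - [0,0,-0.03,0,0,0,0.5]
    - [0,0,-0.025,0,0,0,0.5]
    - [0,0,-0.013,0,0,0,0.5]
    - [0,0,0,0,0,0,0.5]
    - [0,0,0,0,0,0,0.4]
    - [0,0,0,0,0,0,0.3]
    - [0,0,0,0,0,0,0.2]
  newtons: 28

```text
t: 2.35
eef_pos: [0.4292, 0.3379, 0.0536]
tool_rot: [0.001, 0.107, 0.994, 0.001]
contact_force: [-0.1, 0.0, 1.4]
gripper_width: 0.252
grasp_force: 29.9
```

Request:
jog_arm:
  deltas:
    - [0,0,0,0,0,0,0.1]
    - [0,0,0,0,0,0,0]
    - [0,0,0,0,0,0,0]
    - [0,0,0,0,0,0,0]

```text
t: 2.75
eef_pos: [0.4292, 0.3379, 0.0535]
tool_rot: [0.001, 0.107, 0.994, 0.001]
contact_force: [-0.1, 0.5, 6.9]
gripper_width: 0.246
grasp_force: 30.5
```

Request:
jog_arm:
  deltas:
    - [0,0,0.01,0,0,0,0]
    - [0,0,0.025,0,0,0,0]
    - [0,0,0.03,0,0,0,0]
    - [0.005,-0.01,0.03,0,0,0,0]
    - [0.01,-0.02,0.025,0,0,0,0]
    - [0.013,-0.03,0.018,0,0,0,0]
    - [0.015,-0.036,0.008,0,0,0,0]
    - [0.016,-0.038,0,0,0,0,0]
    - [0.016,-0.038,0,0,0,0,0]
    - [0.016,-0.038,0,0,0,0,0]

```text
t: 3.75
eef_pos: [0.5197, 0.1253, 0.1992]
tool_rot: [0.0, 0.107, 0.994, 0.0]
contact_force: [0.7, 1.3, -0.9]
gripper_width: 0.25
grasp_force: 29.8
```

Request:
jog_arm:
  deltas:
    - [0.016,-0.038,0,0,0,0,0]
    - [0.016,-0.038,0,0,0,0,0]
    - [0.014,-0.036,0,0,0,0,0]
    - [0.01,-0.025,0,0,0,0,0]
    - [0.006,-0.015,0,0,0,0,0]
    - [0,0,0,0,0,0,0]
    - [0,0,0,0,0,0,0]
    - [0,0,0,0,0,0,0]

```text
t: 4.55
eef_pos: [0.581, -0.0226, 0.1982]
tool_rot: [-0.0, 0.105, 0.994, 0.001]
contact_force: [-0.5, 0.4, -0.6]
gripper_width: 0.251
grasp_force: 29.8
```

Run:
```python
from h import *
w=snap('wrist','w2.png'); o=bot.get_obs(); print(o['eef_pos'],o['tool_rot'],o['t'],o['grasp_force'],w['eye'])
```

```text
[ 0.58105611 -0.02277075  0.19827646] [-2.94190861e-04  1.05247996e-01  9.94445866e-01  4.39812589e-04] 4.6 29.794688943657093 [ 0.5076426  -0.00702893  0.31792751]
```

View pics/w2.png

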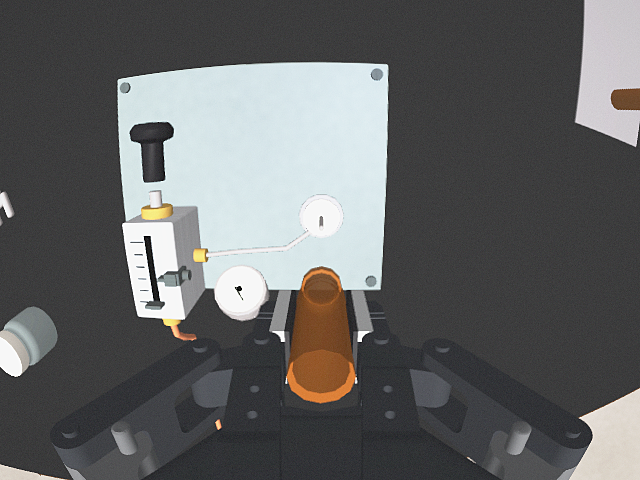

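The wrist view shows the vial held upright with its mouth ring at about (321,285). The seat disc is at (321,216) with the needle, the pointer at (155,304), the rider at (175,277) and the knob neck at (153,162).

Run:
```python
from h import *
w=load('w2'); im=w['img'].astype(int)
def bbox(m,x0,x1,y0,y1):
    mm=np.zeros(m.shape,np.uint8); mm[y0:y1,x0:x1]=m[y0:y1,x0:x1]
    k,l,st,ce=cv2.connectedComponentsWithStats(mm); j=1+st[1:,4].argmax(); return st[j],ce[j],l==j
g=im.max(2)-im.min(2)
b,c,l=bbox((im.min(2)>222)&(g<8),295,350,190,242)
print('seat',b,c); 
for z,uv in [(.018,(b[0]+b[2]/2-.5,b[1]+b[3]/2-.5)),(.018,c)]: print(onz(w,uv,z,1))
b,c,l=bbox(im.max(2)<160,310,332,205,235); print('needle',b,c); print('tip',onz(w,(c[0],b[1]+b[3]-1),.053,1),onz(w,(c[0],b[1]),.018,1))
b,c,l=bbox((im[...,0]-im[...,2]>60),300,345,262,312); print('vial mouth bbox',b); print(onz(w,(b[0]+b[2]/2-.5,b[1]+9),.1478,1))
b,c,l=bbox(im.max(2)<75,125,180,115,190); print('knob',b)
ys,xs=np.nonzero(l); 
yax=np.array([np.cos(np.radians(77.75)),np.sin(np.radians(77.75))]); xax=np.array([yax[1],-yax[0]])
for y in (122,124,126,128,138,150,160,175,180):
    k=xs[ys==y]; 
    if len(k): p=onz(w,((k.min()+k.max())/2,y),.05,1)[:2]; print(y,k.min(),k.max(),p,'stn',p@xax,p@yax)
K=cv2.resize(w['img'][190:330,110:220,::-1],None,fx=4,fy=4,interpolation=cv2.INTER_CUBIC); cv2.imwrite('pics/v2.png',K)
for nm,uv,z in [('corner',(125,88),.01),('corner',(377,75),.01),('corner',(371,281),.01)]: print(nm,onz(w,uv,z,1))
```

```text
seat [ 295  195   48   47 1460] [320.32739726 216.39589041]
[ 0.57685173 -0.02350272  0.018     ]
[ 0.5758319  -0.02173631  0.018     ]
needle [320 216   3  10  28] [320.96428571 220.5       ]
tip [ 0.57433052 -0.02091828  0.053     ] [ 0.57561255 -0.02115046  0.018     ]
vial mouth bbox [ 300  267   45   45 1690]
[ 0.57597395 -0.02085481  0.1478    ]
knob [ 130  122   44   60 1486]
122 157 167 [ 0.47073304 -0.12124371] stn 0.4857401807461408 -0.01860408744693544
124 138 169 [ 0.47007442 -0.12860726] stn 0.4866589364257013 -0.025939716742064203
126 134 171 [ 0.47131456 -0.12981908] stn 0.4881279600702777 -0.02686081890035455
128 132 172 [ 0.47268325 -0.13061905] stn 0.4896352190464564 -0.02735216729650075
138 131 169 [ 0.47965554 -0.13425561] stn 0.49722035324025937 -0.029426566164628937
150 142 162 [ 0.48911524 -0.13501036] stn 0.5066248150984556 -0.02815699279453962
160 142 163 [ 0.49670203 -0.13669626] stn 0.5143965736408784 -0.028194759841477415
175 143 164 [ 0.50816254 -0.13914672] stn 0.5261160697272846 -0.028157754133291357
180 144 162 [ 0.51180602 -0.14071519] stn 0.5300093819339838 -0.028917455535646355
corner [ 0.42340492 -0.16729838  0.01      ]
corner [0.47011995 0.04812876 0.01      ]
corner [0.64556641 0.01023896 0.01      ]
```

View pics/v2.png

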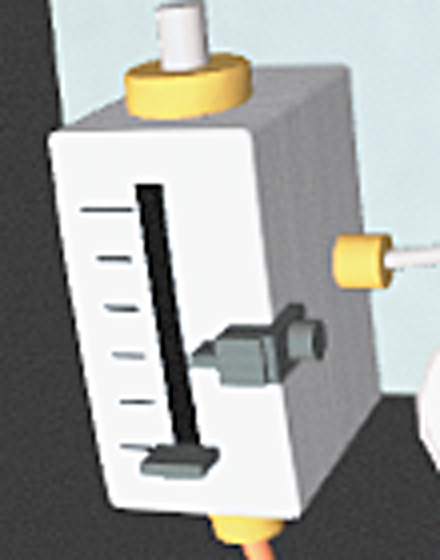

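Request:
jog_arm:
  deltas:
    - [-0.002,0.001,-0.01,0,0,0,0]
    - [-0.0025,0,-0.02,0,0,0,0]
    - [0,0,-0.02,0,0,0,0]
    - [0,0,-0.02,0,0,0,0]
    - [0,0,-0.013,0,0,0,0]
    - [0,0,-0.005,0,0,0,0]
    - [0,0,0,0,0,0,0]
    - [0,0,0,0,0,0,0]

```text
t: 5.4
eef_pos: [0.5775, -0.0239, 0.1109]
tool_rot: [0.0, 0.107, 0.994, 0.0]
contact_force: [-0.6, 0.3, -0.7]
gripper_width: 0.247
grasp_force: 29.8
```

Run:
```python
from h import *
w=snap('wrist','w3.png'); o=bot.get_obs(); print(o['eef_pos'],o['tool_rot'],o['t'],o['grasp_force'],w['eye'])
K=cv2.resize(w['img'][200:350,250:400,::-1],None,fx=4,fy=4,interpolation=cv2.INTER_CUBIC); cv2.imwrite('pics/v3.png',K)
```

```text
[ 0.57763933 -0.02393074  0.11114017] [7.53348469e-04 1.06730662e-01 9.94287672e-01 1.51501353e-04] 5.45 29.771925666136667 [ 0.50397021 -0.00792077  0.23044291]
```

View pics/v3.png

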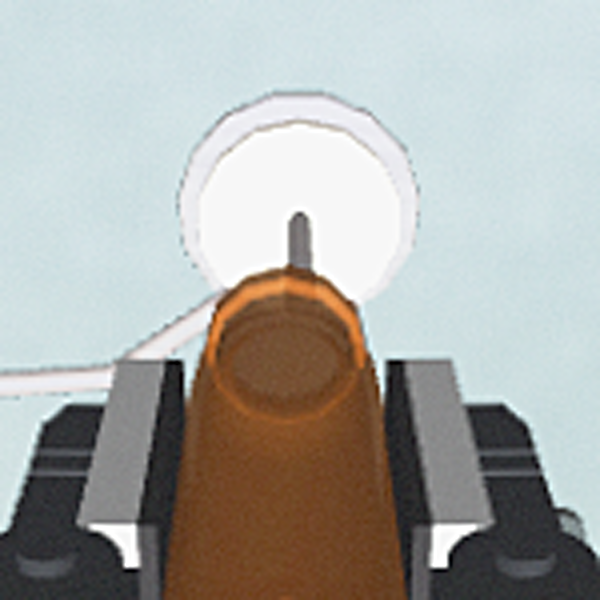

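Run:
```python
from h import *
w=load('w3'); o=bot.get_obs(); mz=o['eef_pos'][2]-.0505
p=lambda u,v,z: onz(w,(250+u/4-.4,200+v/4-.4),z,1).round(4)
print('needle base',p(299,214,.018),'seat far edge+15.5',p(300,122,.018),'seat l r',p(198,215,.018),p(402,215,.018))
print('mouth near edge',p(287,268,mz),'l r',p(212,340,mz),p(362,340,mz), 'inner far', p(287,418,mz)); print(o['eef_pos'],mz)
```

```text
needle base [ 0.5753 -0.0211  0.018 ] seat far edge+15.5 [ 0.5613 -0.018   0.018 ] seat l r [ 0.5723 -0.0361  0.018 ] [ 0.5788 -0.0059  0.018 ]
mouth near edge [ 0.5675 -0.0214  0.0606] l r [ 0.575  -0.0325  0.0606] [ 0.5789 -0.0143  0.0606] inner far [ 0.5876 -0.0257  0.0606]
[ 0.57763933 -0.02393074  0.11114017] 0.06064016738784089
```

The crop shows the mouth ring centred at about (287,345) and the needle base at (299,214). Cast to heights, the vial must shift (-1.5, +2.3) mm.

Request:
jog_arm:
  deltas:
    - [-0.0015,0.0023,0,0,0,0,0]
    - [0,0,0,0,0,0,0]
    - [0,0,-0.006,0,0,0,0]
    - [0,0,-0.008,0,0,0,0]
    - [0,0,-0.008,0,0,0,0]
    - [0,0,-0.008,0,0,0,0]
    - [0,0,-0.006,0,0,0,0]
    - [0,0,-0.003,0,0,0,0]
    - [0,0,0,0,0,0,0]
    - [0,0,0,0,0,0,0]

```text
t: 6.45
eef_pos: [0.5756, -0.0217, 0.0714]
tool_rot: [0.0, 0.107, 0.994, 0.0]
contact_force: [0.6, 0.5, -0.4]
gripper_width: 0.248
grasp_force: 29.8
```

Request:
jog_arm:
  deltas:
    - [0,0,-0.001,0,0,0,0]
    - [0,0,-0.0005,0,0,0,0]
    - [0,0,-0.0005,0,0,0,0]
    - [0,0,0,0,0,0,0]

```text
t: 6.85
eef_pos: [0.5755, -0.0216, 0.0693]
tool_rot: [0.0, 0.107, 0.994, 0.0]
contact_force: [-0.2, 0.6, -0.6]
gripper_width: 0.244
grasp_force: 29.8
```

Request:
jog_arm:
  deltas:
    - [0,0,-0.0005,0,0,0,0]
    - [0,0,0,0,0,0,0]

```text
t: 7.05
eef_pos: [0.5755, -0.0216, 0.0688]
tool_rot: [-0.0, 0.107, 0.994, 0.0]
contact_force: [0.1, -0.6, -0.1]
gripper_width: 0.241
grasp_force: 29.8
```

Request:
jog_arm:
  deltas:
    - [0,0,-0.0005,0,0,0,0]
    - [0,0,0,0,0,0,0]

```text
t: 7.25
eef_pos: [0.5756, -0.0216, 0.0686]
tool_rot: [0.0, 0.107, 0.994, 0.0]
contact_force: [-1.9, 0.3, 3.8]
gripper_width: 0.251
grasp_force: 30.3
```

Contact shows at 3.8 N, at the expected height. I'll open slowly and lift.

Request:
jog_arm:
  deltas:
    - [0,0,0,0,0,0,0.28]
    - [0,0,0,0,0,0,0.33]
    - [0,0,0,0,0,0,0.42]
    - [0,0,0,0,0,0,0.5]
    - [0,0,0,0,0,0,0.5]
    - [0,0,0.01,0,0,0,0.5]
    - [0,0,0.02,0,0,0,0.5]
    - [0,0,0.03,0,0,0,0.5]
    - [0,0,0.03,0,0,0,0.5]
    - [0,0,0.02,0,0,0,0.5]

```text
t: 8.25
eef_pos: [0.5763, -0.0218, 0.1812]
tool_rot: [0.001, 0.107, 0.994, 0.0]
contact_force: [0.4, -0.1, 0.2]
gripper_width: 0.496
grasp_force: 0.0
```

Run:
```python
from h import *
w=snap('wrist','w4.png'); o=bot.get_obs(); print(o['eef_pos'],o['tool_rot'],o['t'],w['eye'])
```

```text
[ 0.57786677 -0.02187953  0.18399195] [3.48928416e-03 1.06983663e-01 9.94254400e-01 7.13038759e-04] 8.3 [ 0.50257001 -0.00584328  0.30063817]
```

View pics/w4.png

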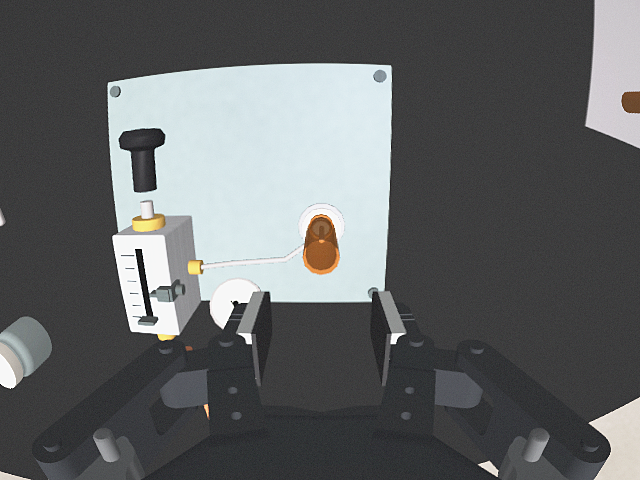

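The vial stands upright over the needle on the seat, at about (321,240). The knob neck is at (144,172), the pointer at (148,321) and the rider nose at (152,295). Next I'll measure the needed pull.

Run:
```python
from h import *
s=snap('scene','s4.png'); w=load('w4')
A=cv2.resize(w['img'][225:335,105:195,::-1],None,fx=5,fy=5,interpolation=cv2.INTER_CUBIC)
B=cv2.resize(s['img'][225:265,215:265,::-1],None,fx=7,fy=7,interpolation=cv2.INTER_CUBIC)
W=np.zeros((600,800,3),np.uint8); W[:550,:450]=A; W[:280,450:]=B; cv2.imwrite('pics/v4.png',W)
yax=np.array([np.cos(np.radians(77.77)),np.sin(np.radians(77.77))]); xax=np.array([yax[1],-yax[0]])
w2=load('w2'); o=np.array([.5757,-.0212])-.065*yax
f=lambda u,v,z: ((onz(w2,(110+u/4-.4,190+v/4-.4),z,1)[:2]-o)@np.c_[xax,yax]*1000).round(1)
for v,u in [(210,105),(258,113),(308,121),(355,128),(402,136),(447,143)]: print('tick',f(u,v,.072))
print('nose tip',f(195,358,.081),f(195,358,.0785)); 
for v in (450,458,466,474): print('pointer',v,f(180,v,.082))
print('slot ends',f(150,185,.072))
w=load('w4'); im=w['img'].astype(int); mm=np.zeros(im.shape[:2],np.uint8); mm[120:200,110:175]=im.max(2)[120:200,110:175]<75
ys,xs=np.nonzero(mm)
for y in range(ys.min(),ys.max()+1,5):
    k=xs[ys==y]; p=onz(w,((k.min()+k.max())/2,y),.05,1)[:2]-o; print(y,k.min(),k.max(),p@xax,p@yax)
k=xs[ys==ys.max()]; print('neck end (top surf z.055)',(onz(w,(k.mean(),ys.max()),.05,1)[:2]-o)@xax,'origin',o,bot.get_obs()['eef_pos'])
```

```text
tick [  6.5 -74.8]
tick [ 16.1 -74.6]
tick [ 26.3 -74.5]
tick [ 36.1 -74.6]
tick [ 46.1 -74.7]
tick [ 56. -75.]
nose tip [ 32.3 -55.1] [ 33.4 -56.4]
pointer 450 [ 51.1 -61.2]
pointer 458 [ 52.8 -61.5]
pointer 466 [ 54.5 -61.8]
pointer 474 [ 56.2 -62.2]
slot ends [  1.6 -64.2]
128 153 154 -0.08156141638626205 -0.054180793770270894
133 122 163 -0.07873010908456349 -0.06339892427301098
138 119 164 -0.07516059205829996 -0.06442735397255059
143 120 163 -0.0715160177615658 -0.06463701418640641
148 122 154 -0.06809608479201204 -0.06782465868892226
153 132 153 -0.06415647612611496 -0.06426715607100059
158 132 153 -0.060502392312136596 -0.06452845682482888
163 110 154 -0.057429201043417595 -0.07381025699494392
168 110 154 -0.053723125079980776 -0.07413070201908807
173 110 154 -0.05000666102669854 -0.0744711035469322
178 110 155 -0.0462544953033288 -0.07439341038787119
183 110 155 -0.04251431722592218 -0.074773131041499
188 110 156 -0.038738934420438645 -0.07473308831803138
193 110 112 -0.035839936841839684 -0.09524372733885303
198 110 113 -0.03194406341257468 -0.09528469896805021
neck end (top surf z.055) -0.03116672120179626 origin [ 0.56193062 -0.08472483] [ 0.57758547 -0.02178876  0.18220712]
```

View pics/v4.png

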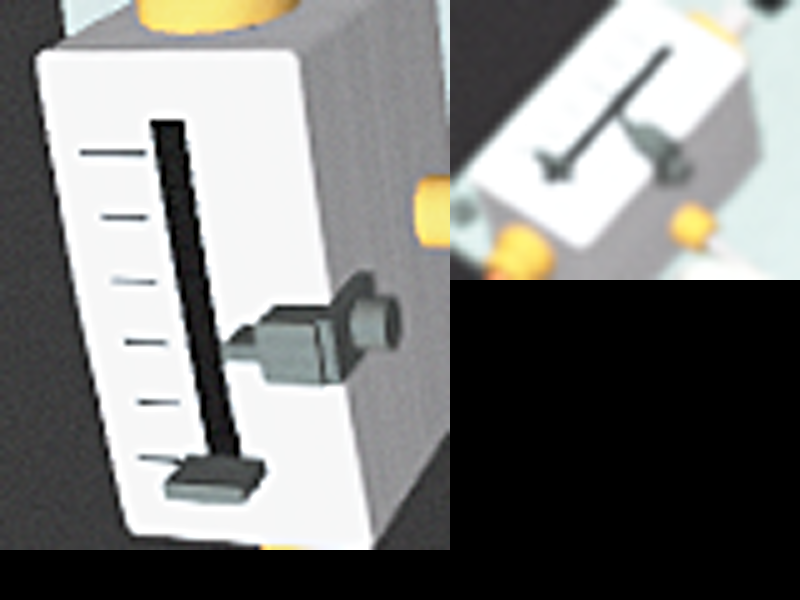

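The crop shows the pointer's lit top face at about (212,489), the rider nose at about (226,353), and the 10 mm ticks beside the slot.

Run:
```python
from h import *
yax=np.array([np.cos(np.radians(77.77)),np.sin(np.radians(77.77))]); xax=np.array([yax[1],-yax[0]])
w=load('w4'); o=np.array([.5757,-.0212])-.065*yax
f=lambda u,v,z: ((onz(w,(105+u/5-.4,225+v/5-.4),z,1)[:2]-o)@np.c_[xax,yax]*1000).round(1)
for n,u,v,z in [('tick50',112,153,.072),('tick0',158,458,.072),('nose',226,347,.081),('nose',226,353,.081),('nose',226,358,.081),('body',267,330,.081),('body',267,382,.081),('body',320,385,.081),('ptr far',205,501,.082),('ptr near',210,481,.082),('ptr l',166,492,.082),('ptr r',262,480,.082)]: print(n,f(u,v,z))
```

```text
tick50 [  6.3 -74.6]
tick0 [ 55.9 -76.7]
nose [ 31.9 -55.7]
nose [ 32.9 -55.9]
nose [ 33.7 -56.1]
body [ 29.  -48.6]
body [ 37.1 -50.1]
body [ 37.2 -41.7]
ptr far [ 57.  -63.9]
ptr near [ 53.5 -62.3]
ptr l [ 55.9 -70.4]
ptr r [ 52.7 -53.5]
```

Request:
jog_arm:
  deltas:
    - [-0.006,-0.008,0,0,0,0,0.6]
    - [-0.014,-0.02,0,0,0,0,0.7]
    - [-0.016,-0.024,0,0,0,0,0.7]
    - [-0.016,-0.024,0,0,0,0,0.7]
    - [-0.014,-0.022,0,0,0,0,0.7]
    - [-0.009,-0.014,-0.01,0,0,0,0.7]
    - [-0.002,-0.004,-0.02,0,0,0,0.7]
    - [0,0,-0.02,0,0,0,0.7]
    - [0,0,0,0,0,0,0.7]
    - [0,0,0,0,0,0,0.7]

```text
t: 9.35
eef_pos: [0.4975, -0.1379, 0.1278]
tool_rot: [-0.001, 0.107, 0.994, -0.0]
contact_force: [0.6, 0.0, -0.5]
gripper_width: 0.7
grasp_force: 0.0
```

Run:
```python
from h import *
w=snap('wrist','w5.png'); o=bot.get_obs(); print(o['eef_pos'],o['tool_rot'],o['t'])
```

```text
[ 0.49826365 -0.13782004  0.12845113] [-2.84318022e-04  1.06794652e-01  9.94281056e-01 -4.98082269e-05] 9.4
```

View pics/w5.png

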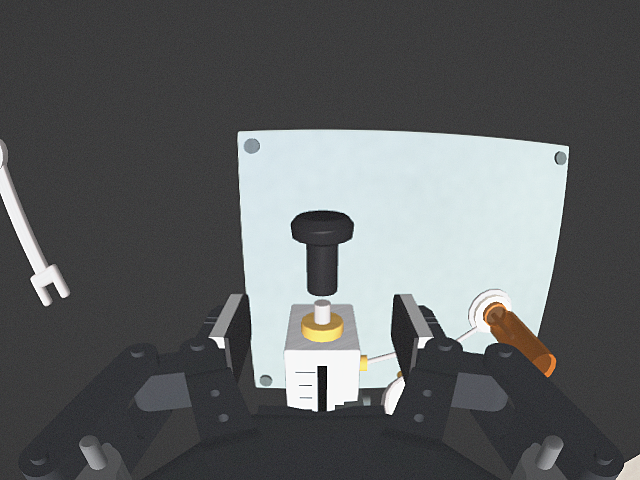

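The wrist view shows the neck centred between the jaws at column 321, rows 243 to 295, and the vial still standing on the seat. I'll descend and pinch.

Request:
jog_arm:
  deltas:
    - [0,0,-0.01,0,0,0,0.7]
    - [0,0,-0.018,0,0,0,0.7]
    - [0,0,-0.018,0,0,0,0.7]
    - [0,0,-0.015,0,0,0,0.7]
    - [0,0,-0.01,0,0,0,0.7]
    - [0,0,-0.004,0,0,0,0.7]
    - [0,0,0,0,0,0,0.6]
    - [0,0,0,0,0,0,0.5]
    - [0,0,0,0,0,0,0.4]
    - [0,0,0,0,0,0,0.3]
  newtons: 60

```text
t: 10.4
eef_pos: [0.4989, -0.1377, 0.0538]
tool_rot: [0.001, 0.107, 0.994, 0.0]
contact_force: [0.6, -0.0, 0.5]
gripper_width: 0.303
grasp_force: 0.0
```

Request:
jog_arm:
  deltas:
    - [0,0,0,0,0,0,0.2]
    - [0,0,0,0,0,0,0.1]
    - [0,0,0,0,0,0,0]
    - [0,0,0,0,0,0,0]
    - [0,0,0,0,0,0,0]
    - [0,0,0,0,0,0,0]

```text
t: 11.0
eef_pos: [0.4988, -0.1376, 0.0539]
tool_rot: [0.0, 0.107, 0.994, 0.0]
contact_force: [-0.8, 1.1, 5.0]
gripper_width: 0.195
grasp_force: 58.3
```

Request:
jog_arm:
  deltas:
    - [-0.002,0.0004,0,0,0,0,0]
    - [-0.003,0.0007,0,0,0,0,0]
    - [-0.003,0.0006,0,0,0,0,0]
    - [-0.003,0.0007,0,0,0,0,0]
    - [-0.003,0.0006,0,0,0,0,0]
    - [-0.003,0.0007,0,0,0,0,0]
    - [-0.003,0.0006,0,0,0,0,0]
    - [-0.0015,0.0003,0,0,0,0,0]
    - [0,0,0,0,0,0,0]
    - [0,0,0,0,0,0,0]

```text
t: 12.0
eef_pos: [0.4799, -0.1335, 0.054]
tool_rot: [0.003, 0.107, 0.994, -0.0]
contact_force: [7.5, -1.3, -3.3]
gripper_width: 0.186
grasp_force: 58.6
```

Run:
```python
from h import *
o=bot.get_obs(); p=o['eef_pos']; d=p[:2]-[.4988,-.1376]; print(p,o['contact_force'],'pulled',-d@[.9773,-.2118],d@[.2118,.9773])
s=snap('scene','s6.png'); t=snap('top','t6.png')
s0=load('s4')
z=lambda im,x,y,w,h,k: cv2.resize(im[y:y+h,x:x+w,::-1],None,fx=k,fy=k,interpolation=cv2.INTER_CUBIC)
W=np.zeros((600,800,3),np.uint8); W[:300,:400]=z(s['img'],218,225,40,30,10); W[300:,:400]=z(s0['img'],218,225,40,30,10)
W[:400,400:]=z(t['img'],370,195,40,40,10); W[400:,400:600]=z(t['img'],320,190,100,100,2); W[400:,600:]=z(s['img'],230,220,100,100,2); cv2.imwrite('pics/v6.png',W)
```

```text
[ 0.47989606 -0.13345105  0.05396887] [ 7.47821203 -1.27613043 -3.3205833 ] pulled 0.019353571617782585 5.091818483619545e-05
```

View pics/v6.png

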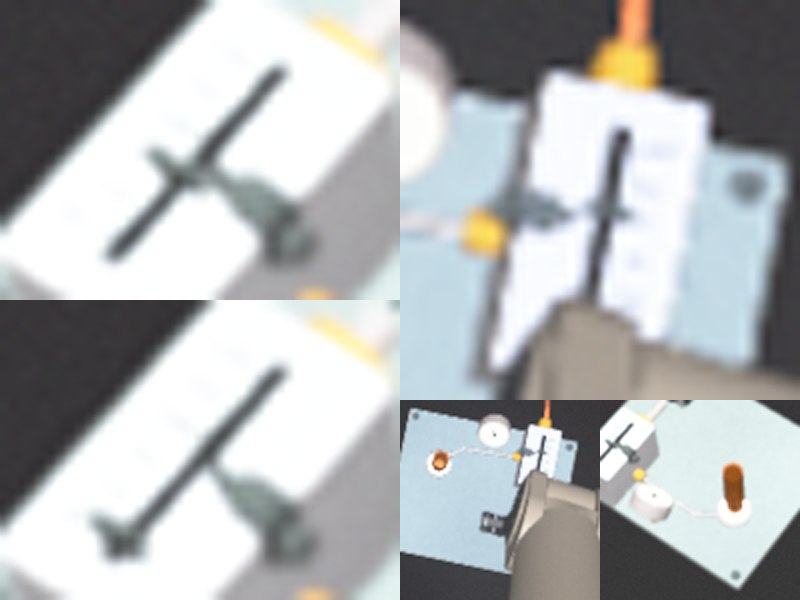

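The zoomed crops show the pointer about 3 mm short of the rider nose: the top view gives about 2.9 and the scene view about 3.5. The earlier estimate gives 3.4 from the 19.35 mm pulled so far, so I'll pull about 3.4 mm more.

Request:
jog_arm:
  deltas:
    - [-0.0015,0.0003,0,0,0,0,0]
    - [-0.0015,0.0003,0,0,0,0,0]
    - [-0.0004,0.0001,0,0,0,0,0]
    - [0,0,0,0,0,0,0]
    - [0,0,0,0,0,0,0]
    - [0,0,0,0,0,0,0]

```text
t: 12.7
eef_pos: [0.477, -0.1328, 0.054]
tool_rot: [0.003, 0.107, 0.994, -0.0]
contact_force: [8.9, -0.8, -5.5]
gripper_width: 0.193
grasp_force: 58.6
```

Run:
```python
from h import *
o=bot.get_obs(); p=o['eef_pos']; d=p[:2]-[.4988,-.1376]; print(p,o['contact_force'],'pulled',-d@[.9773,-.2118],d@[.2118,.9773])
s=snap('scene','s7.png'); t=snap('top','t7.png'); s0=load('s6'); t0=load('t6')
z=lambda im,x,y,w,h,k: cv2.resize(im[y:y+h,x:x+w,::-1],None,fx=k,fy=k,interpolation=cv2.INTER_CUBIC)
W=np.zeros((600,800,3),np.uint8); W[:300,:400]=z(s['img'],218,225,40,30,10); W[300:,:400]=z(s0['img'],218,225,40,30,10)
W[:300,400:]=z(t['img'],370,200,40,30,10); W[300:,400:]=z(t0['img'],370,200,40,30,10); cv2.imwrite('pics/v7.png',W)
```

```text
[ 0.47702582 -0.13282401  0.05400891] [ 8.94961289 -0.81122155 -5.48701535] pulled 0.022291462856962714 5.580649980106017e-05
```

View pics/v7.png

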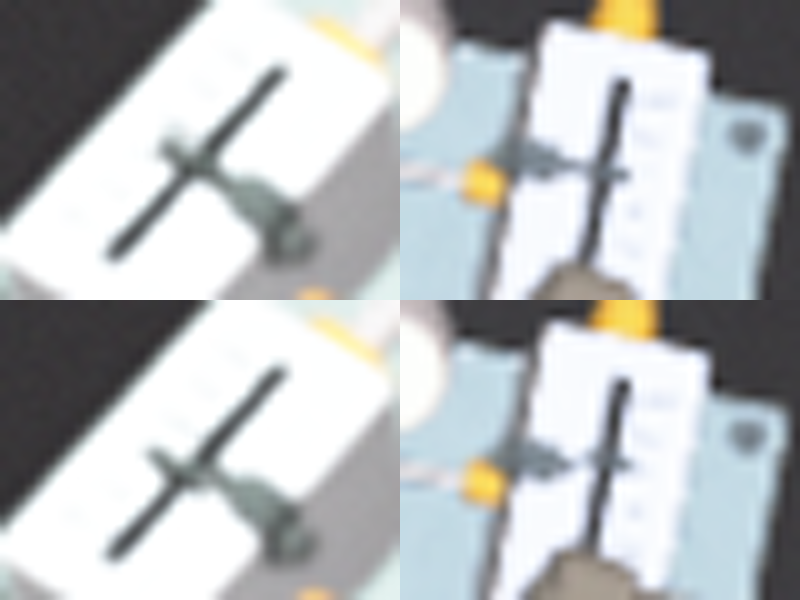

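The crop shows the pointer in line with the rider nose: in the top view it runs (628,176) to (575,165), on the station-y slope. I'll add a 0.3 mm trim and hand in.

Request:
jog_arm:
  deltas:
    - [-0.0003,0.0001,0,0,0,0,0]
    - [0,0,0,0,0,0,0]
    - [0,0,0,0,0,0,0]
    - [0,0,0,0,0,0,0]
    - [0,0,0,0,0,0,0]

```text
t: 13.3
eef_pos: [0.4768, -0.1328, 0.054]
tool_rot: [0.004, 0.107, 0.994, -0.0]
contact_force: [8.0, -1.3, -6.0]
gripper_width: 0.19
grasp_force: 58.5
```

Run:
```python
from h import *
p=bot.get_obs()['eef_pos']; print('pulled',-(p[:2]-[.4988,-.1376])@[.9773,-.2118]); print(bot.hand_in())
```

```text
pulled 0.02251940998113307
the job is handed in; nothing more can be done
None
```

I handed the job in at about 13 s: the vial is released on the seat over the needle, and the knob is held about 22.5 mm out with the pointer in line with the set index (measured at 22.8 ± 0.5 mm); the hand-in returned no verdict.

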